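# Open the cover and turn the tea-ball dish a quarter turn in the air

### The job

Swing the clear cover of the keeper open by its bar handle and let it down gently onto its stop, without letting it drop. Then take the dish by its arched handle, lift it straight up clear of the board, and only then turn it a quarter turn (either way) so that its arch runs along the cover's hinge line, keeping it level and the loose tea ball in the middle of the dish without touching the ball. Finish while still holding the dish still in the air over the keeper board with at least 7 cm of air under it, the cover left open and the tumbler, salt shaker and spice jar left where they stand.

Things in the scene. Friction and masses are not known exactly. Their poses are not given: they have to be found in the camera images.
- keeper: fixed light wooden board 220 (its x) x 225 (its y) x 14 mm; origin at the centre of its underside, on the worktop. The cover's hinge line runs along the board's x axis, 100 mm from the board's centre on its +y side (the left seen from the robot) and 15 mm above the worktop. The board's yaw varies by up to 0.25 rad
- cover (a joint): hinge angle (rad) of the clear plastic cover, an upside-down box 200 (x) x 200 (y) x 132 mm high: 0 shut, grows as its right (-y) side swings up and over to the left; stop at 1.64. About 0.25 kg, little hinge friction: let go below about 0.95 rad it falls shut, beyond that it falls open. Gently means under 1.2 rad/s at the stop
- cover_bar (a point): middle of the cover's handle: round steel bar 12 mm thick, parallel to the hinge, 100 mm long between two posts, 45 mm out from the cover's right (-y) wall. Shut, it is 130 mm above the worktop, 17 mm below the roof's top; it circles the hinge at 271 mm radius; open, it lies 113 mm beyond the hinge, 250 mm up, posts pointing down. Held from above throughout, the bar turns between the fingers
- cover_hinge (a point): middle of the hinge line, on the board's x = 0, 15 mm above the worktop; the cover's lower left edge turns about it
- dish_grip (a point): centre of the grip of the dish's arched handle, a wooden bar 14 mm thick (dish's x), 74 mm long (dish's y), 18 mm high; 98 mm above the dish's underside, straight above its middle. The dish's z axis is up. At the start the bar runs across the hinge line (within 0.2 rad); the dish stands on the board under the cover, about 0.22 kg
- dish_middle (a point): middle of the dish's hollow, 5 mm above its underside. The dish is round white ceramic, 150 mm wide, 22 mm high at its rim, rising gently outward from a flat middle 24 mm wide; steel wire posts of the arch rise at its +y and -y edges. The underside at the start is 14 mm above the worktop
- ball_centre (a point): centre of the tea ball, a loose steel ball 36 mm wide, about 40 g, that lies in the middle of the dish; its top is about 41 mm above the dish's underside, 48 mm below the underside of the handle's grip
- glass_tumbler_mid (a point): centre of a loose glass tumbler, 81 mm wide, 91 mm high, a bystander
- salt_shaker_mid (a point): centre of a loose salt shaker, 44 mm wide, 90 mm high, a bystander
- spice_jar_mid (a point): centre of a loose spice jar, 45 mm wide, 105 mm high, a bystander

How it is judged:
On the way, in this order (a step that is already met when the one before it is completed fails the run):
1. the cover rests open on its stop, the dish still standing on the board (value of joint cover above 1.58 rad and z of dish_middle in the frame of keeper below 0.03 m), for 0.3 s.
2. the dish is lifted clear of the board, not yet turned (z of dish_middle in the frame of keeper above 0.055 m and angle between the y axis of dish_grip and the y axis of keeper, either way round below 0.5 rad), for 0.1 s.
At the end, for the whole second after the job is handed in: Fingers hold the dish: its middle over 80 mm above the worktop, within 100 mm sideways of the board's centre, arch along the hinge line within 0.17 rad, level within 0.12 rad, ball centre within 32 mm of its middle, still (under 0.05 m/s), carried by nothing else, cover open beyond 1.55 rad (value of joint cover above 1.55 rad and z of dish_middle in the frame of keeper above 0.08 m and horizontal distance between dish_middle and keeper below 0.1 m and angle between the y axis of dish_grip and the x axis of keeper, either way round below 0.17 rad and angle between dish_grip's own z axis and vertical below 0.12 rad and distance between ball_centre and dish_middle below 0.032 m and contact force between the fingers and dish above 1 N and contact force between dish and keeper below 0.1 N and contact force between dish and cover below 0.1 N and linear speed of dish below 0.05 m/s); the arm keeps its last pose, push and grip.
It fails at once if the cover drops or slams onto its stop, or shut (over 1.2 rad/s there) ((value of joint cover above 1.5 rad and velocity of joint cover above 1.2 rad/s) or (value of joint cover below 0.12 rad and velocity of joint cover below -1.2 rad/s)).
It fails at once if the ball rolls out of the middle of the dish (over about 38 mm) (distance between ball_centre and dish_middle above 0.042 m).
It fails at once if the dish is tilted by more than 0.25 rad (angle between dish_grip's own z axis and vertical above 0.25 rad).
It fails at once if the fingers touch the ball (contact force between the fingers and tea_ball above 0.3 N).
It fails at once if the tumbler, salt shaker or spice jar is moved by more than 30 mm (distance of any of glass_tumbler_mid, salt_shaker_mid, spice_jar_mid from where it was at the start of the episode above 0.03 m).
It also fails if it takes over 64 s, if anything falls off the work surface, if the arm or the gripper's body presses on something with over 40 N, if the wrist force passes 120 N, or if a joint passes its speed limit or range.

### The arm

A 6-joint arm with a two-finger parallel gripper is mounted at the origin on a cart in front of the work surface, level with it; the furniture and walls round the work are solid. World frame = base frame: x ahead of the robot, y to its left, z up, the work surface at z = 0. Lengths are in m, angles in rad, forces in N, time in s.
With the tool pointing down it reaches from about 0.35 to 0.875 m from the base axis. Payload 4.2 kg.
Tool frame: the origin (TCP) lies between the finger pads; the fingertips stand 14 mm ahead of it and the grasp point (between the pads) lies 5 mm behind it; z points along the fingers, y is the line along which they close (so a half turn about z gives the same grasp; the last joint's range is limited). The gripper opens to 85 mm and grips with 20 to 120 N. Pads are 22 mm wide; open, the fingers measure 114 mm over their backs; the gripper's body (76 mm by 85 mm) begins 54 mm behind the grasp point. The pads swing forward as they close: fully open they stand 13 mm farther back than shut.
Start: joints at [-1.06, 0.385, 0.008, 0, -1.194, -0.259], TCP at [0.156, -0.605, 0.245] pointing down, gripper open.
Joint ranges: [-3.14, 3.14], [-1.21, 2.06], [-1.07, 1.41], [-3.16, 2.05], [-2.99, -0.16], [-3.1, 3.1]. Speed limits (rad/s): [2.79, 2.79, 3.14, 3.14, 3.14, 3.14].

### API

Orientations are given as a unit quaternion [w, x, y, z].
In Python, from rig import sense, capture, close_job gives the robot as it stands.
- The arm moves only by the tool send_rows, never from a script. Its argument "plan" is text: rows parted by semicolons, each of 7 numbers parted by spaces: the shift along the tool's x, y, z normalised to -1 to 1, where 1 is 20 cm, then the turn, a rotation vector about the tool's x, y, z normalised to -1 to 1, where 1 is pi/2 rad, then the gripper's target within -1 to 1 (fully open at 1, half-way at 0, shut at -1). In form: dx dy dz wx wy wz fingers; .... A call has 1 to 20 rows; each row shifts and turns the commanded pose from where the row before left it, along the tool's axes as they then stand; what a row does not reach is not made up. A row lasts 1/10 s, in which the tool goes at most 50 mm and 8.59 degrees, less where a joint would pass 70% of its speed; a pose out of reach is approached as far as the arm can. A call with a number of a shift or a turn outside -1 to 1 is refused whole. A call with a gripper value outside its range is refused whole. The fingers move at their own pace and stop on an object; "grip_force" is the grip in N (left out, the last holds). Time passes only in rows, so rows that do not move let the fingers close. It gives the time, the measured TCP pose, the force, the opening and the grip force at its end, in the units of the state.
- sense(): the state, without advancing time (a new reading comes with each control period).
- capture(name): name is "scene" or "side" or "wrist"; returns a dict with "frame" (400x640x3 uint8, red, green, blue), "fx", "fy", "cx", "cy" (pixels), "R" (3x3) and "t" (3): a world point X has camera coordinates R X + t; the wrist camera has in their place "mount" (4x4, takes a point from camera to tool coordinates, whose origin is the TCP and whose axes are the flange's). Camera axes: x right, y down, z forward; pixel columns grow to the right and rows downward; lengths in m; the calibration is good to about 2 mm. The wrist camera is an equidistant fisheye: a pixel r from the principal point sees the ray r / f radians off the axis. A picture is of the moment at which its call begins: read the wrist's pose just before it. There is no depth.
- close_job(): hands the job in; it is judged then, once.
The state is a dict: "time": time; "joints": joint angles; "qvel": joint speeds; "tau": joint torques, N m; "eef_pos": TCP position; "eef_rot": TCP orientation; "wrist_force": force on the tool from outside, world axes, zero at the start; "ft_torque": the same for the moment, N m; "width": finger opening in m; "grip_force": force on a finger pad.
Only numpy, scipy, OpenCV 4.12 (cv2) and the standard library are available. Lean on these libraries where they do the work, as an engineer would, in place of code of your own. Each camera call takes 0.05 s, during which the arm holds its last target. There are 200 camera calls.

## Working session

There is one attempt and no reset: what is moved stays moved. The work goes in short steps, Python scripts to look and compute and a tool call to move; the robot and the scene stay as the last step left them, time stands still between calls to the robot, and variables do not carry over. Pictures are saved under pics/ and viewed, at most 10 in all, crops included, and the job is handed in when it is done.

Besides the shell and the picture viewer there is one more tool, called after ">>>" by a JSON object that holds its "fn" and its "kwargs". send_rows: Moves the arm, as the interface text tells. Its arguments: {"type":"object","properties":{"plan":{"type":"string"},"grip_force":{"type":"number"}},"required":["plan"]}

```bash
mkdir -p pics; python3 - <<'E'
from rig import sense,capture
import cv2,numpy as np
s=sense();print({k:np.round(v,3).tolist() for k,v in s.items()})
for n in ["scene","side"]:
    c=capture(n);cv2.imwrite(f"pics/{n}0.png",c["frame"][:,:,::-1])
    print(n,c["fx"],c["fy"],c["cx"],c["cy"],np.round(c["R"],4).tolist(),c["t"])
E
```

```text
{'time': 0.0, 'joints': [-1.06, 0.386, 0.007, -0.0, -1.194, -0.259], 'qvel': [-0.002, 0.002, -0.001, -0.0, -0.0, -0.0], 'tau': [0.001, -39.229, 18.84, 4.186, -0.005, 0.0], 'eef_pos': [0.156, -0.605, 0.244], 'eef_rot': [-0.0, -0.125, 0.992, 0.001], 'wrist_force': [0.47, -0.733, -0.044], 'ft_torque': [0.019, -0.006, 0.036], 'grip_force': 0.0, 'width': 0.085}
scene 511.30834590180893 511.30834590180893 316.8972525190008 203.18152112061065 [[0.9984, 0.0557, 0.0021], [0.0485, -0.8494, -0.5255], [-0.0275, 0.5247, -0.8508]] [-0.58118397  0.1092491   1.27453115]
side 468.1545963257634 468.1545963257634 323.8846842996982 198.25787282630452 [[-0.1459, -0.9891, 0.02], [-0.4672, 0.051, -0.8827], [0.872, -0.1381, -0.4696]] [0.17795215 0.3603788  0.98796137]
```

View pics/scene0.png

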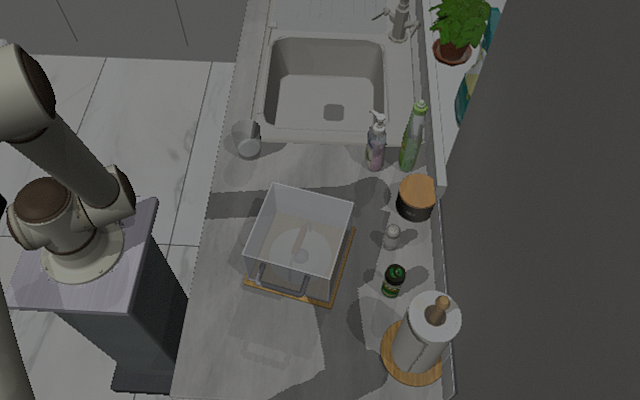

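View pics/side0.png

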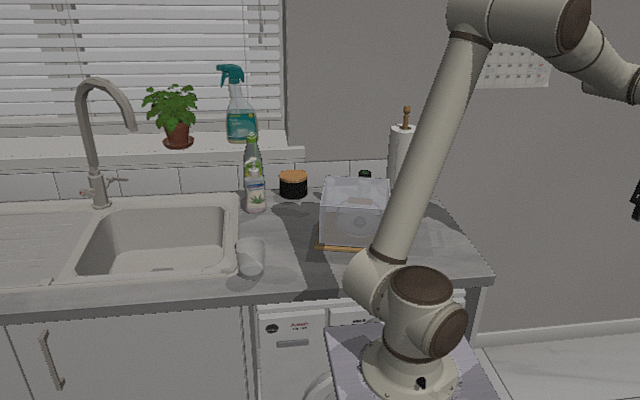

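The scene shows the board around (300,245) with its front corners near (244,284) and (334,305), the right one at (355,228), and the bar near (283,285). The tumbler is at (247,138), beyond the hinge. I'll zoom in next.

```bash
python3 - <<'E'
import cv2
a=cv2.imread("pics/scene0.png")[170:320,220:420]
cv2.imwrite("pics/z0.png",cv2.resize(a,None,fx=4,fy=4,interpolation=cv2.INTER_CUBIC))
E
```

```text
(no output)
```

View pics/z0.png

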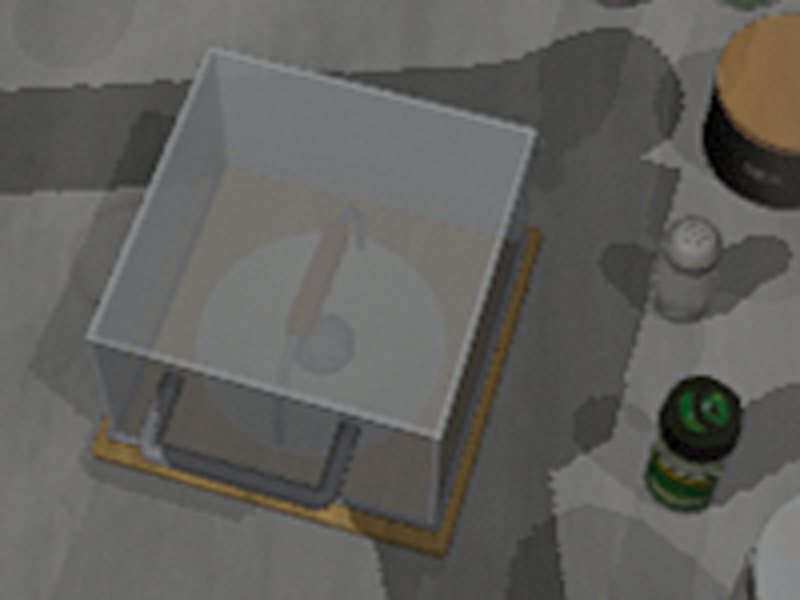

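```bash
cat > h.py <<'E'
import numpy as np
def ray(c,u,v,z):
    d=np.array([(u-c["cx"])/c["fx"],(v-c["cy"])/c["fy"],1.]);R=np.array(c["R"]);o=-R.T@c["t"];d=R.T@d
    return o+d*(z-o[2])/d[2]
E
python3 - <<'E'
from rig import capture
from h import *
c=capture("scene")
P=lambda u,v,z:ray(c,u/4+220-.4,v/4+170-.4,z)
r=[P(*p,.147) for p in [(210,50),(533,132),(440,435),(92,337)]]
ctr=np.mean(r,0);print(np.round(r,3),ctr)
yaw=lambda v:np.arctan2(v[1],v[0])
print("yaws",yaw(r[1]-r[0]),yaw(r[2]-r[3]),yaw(r[0]-r[3])-np.pi/2,yaw(r[1]-r[2])-np.pi/2,[np.linalg.norm(r[i]-r[i-1]) for i in range(4)])
b=[P(*p,.014) for p in [(105,428),(445,539),(541,230)]];print("board",np.round(b,3),(b[0]+b[2])/2,yaw(b[1]-b[0]),yaw(b[2]-b[1])-np.pi/2,np.linalg.norm(b[1]-b[0]),np.linalg.norm(b[2]-b[1]))
h=[P(160,460,.13),P(328,500,.13)];print("bar",np.round(h,3),np.mean(h,0),yaw(h[1]-h[0]))
g=[P(343,215,.121),P(298,332,.121)];print("grip",np.round(g,3),np.mean(g,0),yaw(g[0]-g[1]))
d=P(322,340,.036);print("dish rim/ball", d, P(325,345,.037))
t=ray(c,247,138,.045);print("tumbler",t,"salt",P(688,265,.045),"jar",P(687,440,.05))
E
```

```text
[[ 0.47   0.123  0.147]
 [ 0.66   0.077  0.147]
 [ 0.615 -0.113  0.147]
 [ 0.425 -0.067  0.147]] [0.54233552 0.00501707 0.147     ]
yaws -0.23623000782802406 -0.2391162514800186 -0.23082320465516637 -0.23373056304896633 [np.float64(0.1946507750021596), np.float64(0.19590138893119563), np.float64(0.19521233100106572), np.float64(0.19533769118477834)]
board [[ 0.416 -0.062  0.014]
 [ 0.621 -0.12   0.014]
 [ 0.673  0.087  0.014]] [0.54452026 0.01254197 0.014     ] -0.27450475549611997 -0.245693575929389 0.2131005142418859 0.21380974589159812
bar [[ 0.467 -0.128  0.13 ]
 [ 0.558 -0.146  0.13 ]] [ 0.51257628 -0.13695087  0.13      ] -0.1894241966150081
grip [[ 0.554  0.031  0.121]
 [ 0.534 -0.045  0.121]] [ 0.54365063 -0.00689768  0.121     ] 1.3139382395086578
dish rim/ball [ 0.54213986 -0.00771358  0.036     ] [ 0.54423197 -0.01139382  0.037     ]
tumbler [0.37173204 0.33216106 0.045     ] salt [0.76089817 0.05081223 0.045     ] jar [ 0.75725137 -0.06607378  0.05      ]
```

>>> {"fn": "send_rows", "kwargs": {"plan": "-0.153 0.122 -0.012 0 0 0 -0.06;-0.153 0.122 -0.012 0 0 0 -0.06;-0.153 0.122 -0.012 0 0 0 -0.06;-0.153 0.122 -0.012 0 0 0 -0.06;-0.153 0.122 -0.012 0 0 0 -0.06;-0.153 0.122 -0.012 0 0 0 -0.06;-0.153 0.122 -0.012 0 0 0 -0.06;-0.153 0.122 -0.012 0 0 0 -0.06;-0.153 0.122 -0.012 0 0 0 -0.06;-0.153 0.122 -0.012 0 0 0 -0.06;-0.153 0.122 -0.012 0 0 0 -0.06;-0.153 0.122 -0.012 0 0 0 -0.06;-0.153 0.122 -0.012 0 0 0 -0.06;-0.153 0.122 -0.012 0 0 0 -0.06;-0.153 0.122 -0.012 0 0 0 -0.06;0 0 0 0 0 0.062 -0.06;0 0 0 0 0 0.062 -0.06;0 0 0 0 0 0.062 -0.06;0 0 0 0 0 0.062 -0.06;0 0 0 0 0 0.062 -0.06", "grip_force": 30}}

```text
time: 2.15
eef_pos: [0.5089, -0.1363, 0.2809]
eef_rot: [-0.0, 0.119, 0.993, 0.0]
wrist_force: [-0.3, -0.2, -0.9]
width: 0.0403
grip_force: 0.0
```

```bash
python3 - <<'E'
from rig import sense,capture
from h import *
import cv2
from scipy.spatial.transform import Rotation as Ro
s=sense();q=s["eef_rot"];T=Ro.from_quat([q[1],q[2],q[3],q[0]]).as_matrix();print(np.round(T,3),s["eef_pos"],s["width"],np.round(s["joints"],2))
c=capture("wrist");print({k:np.round(v,4).tolist() for k,v in c.items() if k!="frame"})
cv2.imwrite("pics/w1.png",c["frame"][:,:,::-1])
E
```

```text
[[-0.972  0.237 -0.001]
 [ 0.237  0.972  0.   ]
 [ 0.001  0.    -1.   ]] [ 0.50887822 -0.1363217   0.28094119] 0.04025744398408192 [ 0.05  0.19 -0.17 -0.   -1.21 -1.86]
{'fx': 309.7069, 'fy': 309.7069, 'cx': 319.3259, 'cy': 197.6878, 'mount': [[0.0003, -0.9551, -0.2964, 0.0758], [1.0, 0.0002, 0.0001, 0.0001], [-0.0, -0.2964, 0.9551, -0.1274], [0.0, 0.0, 0.0, 1.0]]}
```

View pics/w1.png

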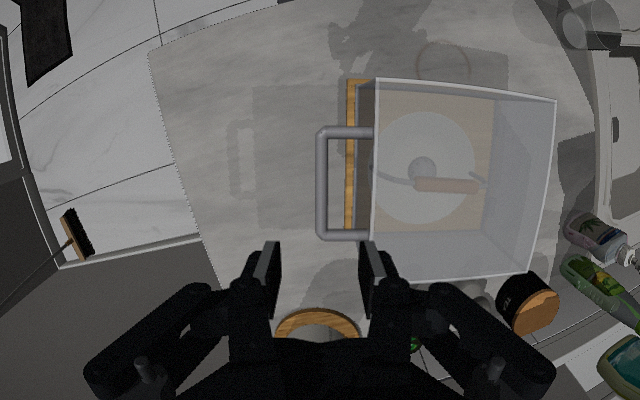

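The wrist view shows the bar upright at column ~321, rows 130–238, roof corners at (375,78), (557,100), (530,275), (371,286), and the grip at (415,184)–(478,186).

```bash
cat >> h.py <<'E'
from scipy.spatial.transform import Rotation as Ro
def wray(c,s,u,v,z):
    q=s["eef_rot"];T=Ro.from_quat([q[1],q[2],q[3],q[0]]).as_matrix()
    x,y=(u-c["cx"]),(v-c["cy"]);r=np.hypot(x,y);a=r/c["fx"]
    d=np.array([np.sin(a)*x/r,np.sin(a)*y/r,np.cos(a)]);M=np.array(c["mount"])
    o=np.array(s["eef_pos"])+T@M[:3,3];d=T@M[:3,:3]@d
    return o+d*(z-o[2])/d[2]
E
python3 - <<'E'
from rig import sense,capture
from h import *
s=sense();c=capture("wrist");W=lambda u,v,z:wray(c,s,u,v,z)
yaw=lambda v:np.arctan2(v[1],v[0])
b=[W(321,134,.13),W(321,234,.13)];print("bar",b,np.mean(b,0),np.linalg.norm(b[0]-b[1]),yaw(b[1]-b[0]))
r=[W(*p,.147) for p in [(375,79),(556,100),(530,275),(372,285)]];m=np.mean(r,0);print(np.round(r,3),m,yaw(r[3]-r[0]))
y=yaw(r[3]-r[0]);print("pred bar from roof",m[:2]+(-.145)*np.array([-np.sin(y),np.cos(y)]))
g=[W(415,184,.112),W(478,186,.112)];print("grip",np.mean(g,0),yaw(g[1]-g[0]),W(447,185,.112))
E
```

```text
bar [array([ 0.4613709 , -0.12297722,  0.13      ]), array([ 0.5556831 , -0.14604771,  0.13      ])] [ 0.508527   -0.13451246  0.13      ] 0.09709293354871834 -0.23990714651526257
[[ 0.424 -0.068  0.147]
 [ 0.47   0.124  0.147]
 [ 0.668  0.083  0.147]
 [ 0.616 -0.108  0.147]] [0.54454032 0.00803752 0.147     ] -0.20758552858108498
pred bar from roof [ 0.51465613 -0.13384953]
grip [ 0.54320781 -0.005553    0.112     ] 1.3114779873489977 [ 0.54297418 -0.00661405  0.112     ]
```

>>> {"fn": "send_rows", "kwargs": {"plan": "0 0.007 0.13 0 0 0 -0.06;0 0 0.13 0 0 0 -0.06;0 0 0.13 0 0 0 -0.06;0 0 0.13 0 0 0 -0.06;0 0 0.13 0 0 0 -0.06;0 0 0.13 0 0 0 -0.06;0 0 0 0 0 0 -0.06;0 0 0 0 0 0 -1;0 0 0 0 0 0 -1;0 0 0 0 0 0 -1;0 0 0 0 0 0 -1;0 0 0 0 0 0 -1", "grip_force": 25}}

```text
time: 3.45
eef_pos: [0.5106, -0.1351, 0.1268]
eef_rot: [0.002, 0.117, 0.993, 0.0]
wrist_force: [-0.3, 1.3, 5.4]
width: 0.011
grip_force: 24.8
```

```bash
python3 - <<'E'
import numpy as np
t=np.linspace(0,1.64,42);y=-.2454*np.cos(t)+.115*np.sin(t);z=.2454*np.sin(t)+.115*np.cos(t)
P=np.round(np.c_[y-y[0],-(z-z[0])]/.2,3);D=np.diff(P,axis=0)
print(";".join(f"0 {a:.3f} {b:.3f} 0 0 0 -1"+("\n" if i in(13,27) else "") for i,(a,b) in enumerate(D)))
E
```

```text
0 0.024 -0.049 0 0 0 -1;0 0.026 -0.047 0 0 0 -1;0 0.028 -0.047 0 0 0 -1;0 0.029 -0.045 0 0 0 -1;0 0.032 -0.044 0 0 0 -1;0 0.033 -0.043 0 0 0 -1;0 0.035 -0.042 0 0 0 -1;0 0.036 -0.040 0 0 0 -1;0 0.038 -0.038 0 0 0 -1;0 0.040 -0.037 0 0 0 -1;0 0.041 -0.036 0 0 0 -1;0 0.042 -0.034 0 0 0 -1;0 0.044 -0.032 0 0 0 -1;0 0.045 -0.030 0 0 0 -1
;0 0.046 -0.028 0 0 0 -1;0 0.047 -0.027 0 0 0 -1;0 0.048 -0.025 0 0 0 -1;0 0.050 -0.022 0 0 0 -1;0 0.050 -0.021 0 0 0 -1;0 0.051 -0.019 0 0 0 -1;0 0.051 -0.016 0 0 0 -1;0 0.052 -0.015 0 0 0 -1;0 0.053 -0.013 0 0 0 -1;0 0.053 -0.010 0 0 0 -1;0 0.054 -0.008 0 0 0 -1;0 0.054 -0.006 0 0 0 -1;0 0.054 -0.004 0 0 0 -1;0 0.054 -0.002 0 0 0 -1
;0 0.054 0.000 0 0 0 -1;0 0.054 0.003 0 0 0 -1;0 0.054 0.005 0 0 0 -1;0 0.054 0.007 0 0 0 -1;0 0.053 0.009 0 0 0 -1;0 0.054 0.011 0 0 0 -1;0 0.052 0.013 0 0 0 -1;0 0.052 0.015 0 0 0 -1;0 0.051 0.018 0 0 0 -1;0 0.051 0.019 0 0 0 -1;0 0.050 0.022 0 0 0 -1;0 0.049 0.023 0 0 0 -1;0 0.047 0.026 0 0 0 -1
```

>>> {"fn": "send_rows", "kwargs": {"plan": "0 0.024 -0.049 0 0 0 -1;0 0.026 -0.047 0 0 0 -1;0 0.028 -0.047 0 0 0 -1;0 0.029 -0.045 0 0 0 -1;0 0.032 -0.044 0 0 0 -1;0 0.033 -0.043 0 0 0 -1;0 0.035 -0.042 0 0 0 -1;0 0.036 -0.040 0 0 0 -1;0 0.038 -0.038 0 0 0 -1;0 0.040 -0.037 0 0 0 -1;0 0.041 -0.036 0 0 0 -1;0 0.042 -0.034 0 0 0 -1;0 0.044 -0.032 0 0 0 -1;0 0.045 -0.030 0 0 0 -1"}}

```text
time: 4.85
eef_pos: [0.5335, -0.0402, 0.2411]
eef_rot: [0.002, 0.117, 0.993, -0.001]
wrist_force: [3.4, -5.5, 4.3]
width: 0.011
grip_force: 24.9
```

>>> {"fn": "send_rows", "kwargs": {"plan": "0 0.046 -0.028 0 0 0 -1;0 0.047 -0.027 0 0 0 -1;0 0.048 -0.025 0 0 0 -1;0 0.050 -0.022 0 0 0 -1;0 0.050 -0.021 0 0 0 -1;0 0.051 -0.019 0 0 0 -1;0 0.051 -0.016 0 0 0 -1;0 0.052 -0.015 0 0 0 -1;0 0.053 -0.013 0 0 0 -1;0 0.053 -0.010 0 0 0 -1;0 0.054 -0.008 0 0 0 -1;0 0.054 -0.006 0 0 0 -1;0 0.054 -0.004 0 0 0 -1;0 0.054 -0.002 0 0 0 -1"}}

```text
time: 6.25
eef_pos: [0.5671, 0.1006, 0.2832]
eef_rot: [0.002, 0.117, 0.993, 0.0]
wrist_force: [5.9, -1.3, 2.0]
width: 0.0108
grip_force: 25.5
```

>>> {"fn": "send_rows", "kwargs": {"plan": "0 0.054 0.000 0 0 0 -1;0 0.054 0.003 0 0 0 -1;0 0.054 0.005 0 0 0 -1;0 0.054 0.007 0 0 0 -1;0 0.053 0.009 0 0 0 -1;0 0.054 0.011 0 0 0 -1;0 0.052 0.013 0 0 0 -1;0 0.052 0.015 0 0 0 -1"}}

```text
time: 7.05
eef_pos: [0.5867, 0.1837, 0.2699]
eef_rot: [0.002, 0.117, 0.993, 0.0]
wrist_force: [5.4, -1.1, 4.2]
width: 0.011
grip_force: 26.4
```

>>> {"fn": "send_rows", "kwargs": {"plan": "0 0.051 0.018 0 0 0 -1;0 0.051 0.019 0 0 0 -1;0 0.025 0.011 0 0 0 -1;0 0.025 0.011 0 0 0 -1;0 0.025 0.012 0 0 0 -1;0 0.024 0.012 0 0 0 -1;0 0 0 0 0 0 -1"}}

```text
time: 7.75
eef_pos: [0.596, 0.2231, 0.2529]
eef_rot: [0.001, 0.117, 0.993, 0.0]
wrist_force: [4.6, -0.6, 0.2]
width: 0.0109
grip_force: 25.9
```

>>> {"fn": "send_rows", "kwargs": {"plan": "0 0.024 0.012 0 0 0 -1;0 0.023 0.013 0 0 0 -1;0 0.015 0.009 0 0 0 -1;0 0 0 0 0 0 -1;0 0 0 0 0 0 -1"}}

```text
time: 8.25
eef_pos: [0.598, 0.2315, 0.2483]
eef_rot: [0.001, 0.118, 0.993, -0.003]
wrist_force: [2.8, -8.1, 7.8]
width: 0.0106
grip_force: 26.5
```

```bash
python3 - <<'E'
from rig import capture
import cv2
a=capture("scene")["frame"][:,:,::-1][100:330,180:450];b=capture("side")["frame"][:,:,::-1][100:330,220:490]
cv2.imwrite("pics/o1.png",cv2.resize(cv2.hconcat([a.copy(),b.copy()]),(798,340),interpolation=cv2.INTER_CUBIC))
E
```

```text
(no output)
```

View pics/o1.png

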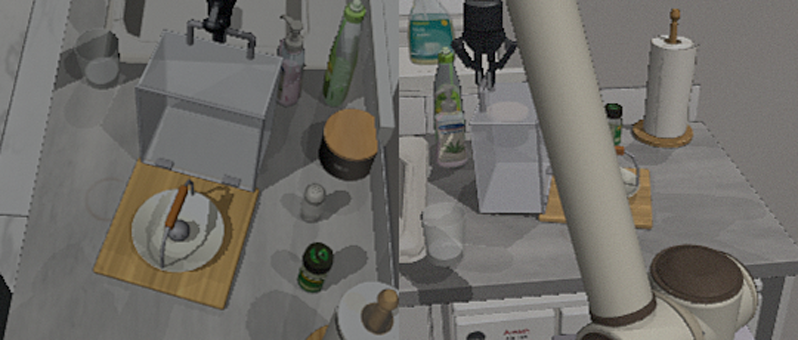

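The cover is open on its stop and the dish stands clear. I'll release and rise.

>>> {"fn": "send_rows", "kwargs": {"plan": "0 0 0 0 0 0 -0.3;0 0 0 0 0 0 -0.1;0 0 0 0 0 0 0;0 0 0 0 0 0 0;0 0 -0.05 0 0 0 0;0 0 -0.1 0 0 0 0;0 0 -0.125 0 0 0 0;0 0 -0.125 0 0 0 0;0 0 -0.1 0 0 0 0;0 0 0 0 0 0 0.3"}}

```text
time: 9.35
eef_pos: [0.5991, 0.235, 0.3499]
eef_rot: [0.003, 0.117, 0.993, 0.002]
wrist_force: [0.7, -0.6, 0.4]
width: 0.0547
grip_force: 0.0
```

```bash
python3 - <<'E'
from rig import sense,capture
from h import *
import cv2
s=sense();q=s["eef_rot"];T=Ro.from_quat([q[1],q[2],q[3],q[0]]).as_matrix()
c=capture("scene");cv2.imwrite("pics/s2.png",c["frame"][:,:,::-1])
print(np.round(T.T@(np.array([.543,-.0065,.26])-s["eef_pos"])/.2,3),np.round(T,3))
a=c["frame"][150:330,240:370,::-1];cv2.imwrite("pics/z2.png",cv2.resize(a,None,fx=4,fy=3.3,interpolation=cv2.INTER_CUBIC) if 0 else cv2.resize(a,(429,594),interpolation=cv2.INTER_CUBIC))
E
```

```text
[-0.005 -1.242  0.443] [[-0.973  0.233  0.007]
 [ 0.233  0.973  0.003]
 [-0.006  0.005 -1.   ]]
```

View pics/z2.png

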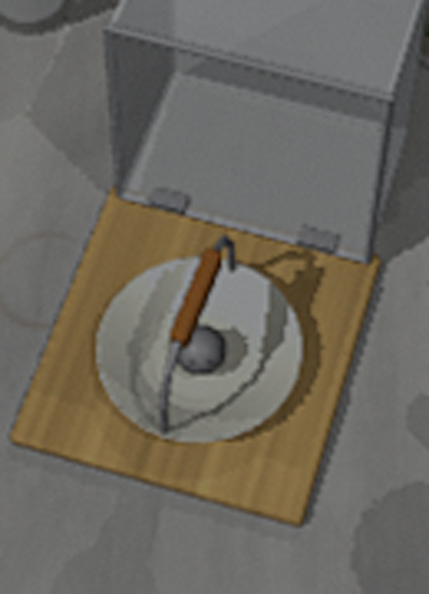

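The cover stays open and the dish is undisturbed (grip around z-image (195,297)). Now over the dish.

>>> {"fn": "send_rows", "kwargs": {"plan": "0 -0.177 0 0 0 0 0.4;0 -0.177 0 0 0 0 0.4;0 -0.178 0 0 0 0 0.4;0 -0.178 0 0 0 0 0.4;0 -0.178 0 0 0 0 0.4;0 -0.177 0 0 0 0 0.4;0 -0.177 0 0 0 0 0.4;0 0 0.02 0 0 -0.076 0.4;0 0 0.02 0 0 -0.076 0.4;0 0 0.02 0 0 -0.076 0.4;0 0 0.02 0 0 -0.076 0.4;0 0 0.02 0 0 -0.076 0.4;0 0 0.02 0 0 -0.076 0.4;0 0 0.02 0 0 -0.076 0.4;0 0 0.02 0 0 -0.076 0.4;0 0 0.02 0 0 -0.076 0.4;0 0 0.02 0 0 -0.076 0.4;0 0 0.02 0 0 -0.076 0.4;0 0 0.02 0 0 -0.076 0.4;0 0 0.02 0 0 -0.074 0.4"}}

```text
time: 11.4
eef_pos: [0.5394, -0.0071, 0.2919]
eef_rot: [-0.001, -0.613, 0.79, 0.001]
wrist_force: [-0.3, -0.6, 0.3]
width: 0.0603
grip_force: 0.0
```

```bash
python3 - <<'E'
from rig import sense,capture
from h import *
import cv2
s=sense();q=s["eef_rot"];T=Ro.from_quat([q[1],q[2],q[3],q[0]]).as_matrix();print(s["eef_pos"],np.round(T,3),np.round(s["joints"],2))
c=capture("wrist");cv2.imwrite("pics/w3.png",c["frame"][:,:,::-1])
def seg(c,P):
    m=cv2.inRange(cv2.cvtColor(c["frame"],cv2.COLOR_RGB2HSV),(3,130,60),(13,255,255))
    k=[x for x in cv2.findContours(m,0,2)[0] if cv2.contourArea(x)>40]
    for x in k:
        r=cv2.minAreaRect(x);B=cv2.boxPoints(r)
        B=sorted(B.tolist());print(np.round(r[0],1),np.round(r[1],1),round(r[2],1),P(*r[0]))
seg(c,lambda u,v:wray(c,s,u,v,.118))
e=capture("scene");print("scene");seg(e,lambda u,v:ray(e,u,v,.118))
E
```

```text
[ 0.53935957 -0.007076    0.29193859] [[-0.25  -0.968 -0.002]
 [-0.968  0.25  -0.   ]
 [ 0.001  0.002 -1.   ]] [ 0.29  0.21 -0.12 -0.   -1.24 -0.54]
[315.8 180. ] [13.1 70.2] 1.5 [ 0.54208397 -0.00859139  0.118     ]
scene
```

View pics/w3.png

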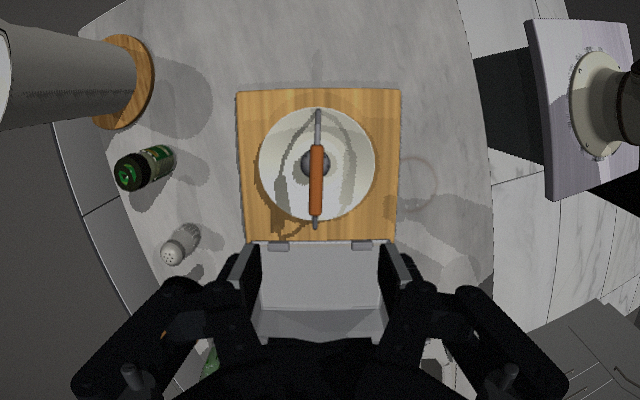

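>>> {"fn": "send_rows", "kwargs": {"plan": "0 -0.008 0.06 0 0 0 0.4;0 -0.008 0.12 0 0 0 0.4;0 0 0.14 0 0 0 0.4;0 0 0.14 0 0 0 0.4;0 0 0.14 0 0 0 0.4;0 0 0.14 0 0 0 0.4;0 0 0.12 0 0 0 0.2;0 0 0.065 0 0 0 0;0 0 0 0 0 0 -0.2;0 0 0 0 0 0 -0.4;0 0 0 0 0 0 -0.5", "grip_force": 25}}

```text
time: 12.6
eef_pos: [0.5438, -0.0078, 0.1091]
eef_rot: [0.001, -0.61, 0.792, -0.0]
wrist_force: [1.3, 0.2, 0.5]
width: 0.0211
grip_force: 0.0
```

>>> {"fn": "send_rows", "kwargs": {"plan": "0 0 0 0 0 0 -0.55;0 0 0 0 0 0 -0.6;0 0 0 0 0 0 -0.65;0 0 0 0 0 0 -0.7;0 0 0 0 0 0 -0.8;0 0 0 0 0 0 -1;0 0 0 0 0 0 -1;0 0 0 0 0 0 -1;0 0 0 0 0 0 -1", "grip_force": 40}}

```text
time: 13.5
eef_pos: [0.543, -0.008, 0.1088]
eef_rot: [-0.0, -0.611, 0.792, 0.0]
wrist_force: [-3.5, 0.8, 5.1]
width: 0.0134
grip_force: 40.1
```

>>> {"fn": "send_rows", "kwargs": {"plan": "0 0 -0.01 0 0 0 -1;0 0 -0.02 0 0 0 -1;0 0 -0.03 0 0 0 -1;0 0 -0.04 0 0 0 -1;0 0 -0.04 0 0 0 -1;0 0 -0.04 0 0 0 -1;0 0 -0.04 0 0 0 -1;0 0 -0.04 0 0 0 -1;0 0 -0.04 0 0 0 -1;0 0 -0.04 0 0 0 -1;0 0 -0.04 0 0 0 -1;0 0 -0.04 0 0 0 -1;0 0 -0.04 0 0 0 -1;0 0 -0.04 0 0 0 -1;0 0 -0.04 0 0 0 -1;0 0 -0.03 0 0 0 -1;0 0 -0.02 0 0 0 -1;0 0 -0.01 0 0 0 -1;0 0 0 0 0 0 -1;0 0 0 0 0 0 -1"}}

```text
time: 15.5
eef_pos: [0.5429, -0.0079, 0.2279]
eef_rot: [-0.0, -0.611, 0.792, 0.0]
wrist_force: [0.7, 0.4, -3.6]
width: 0.0131
grip_force: 39.0
```

```bash
python3 - <<'E'
from rig import sense,capture
import cv2
c=capture("scene")["frame"][:,:,::-1][120:320,200:400];b=capture("side")["frame"][:,:,::-1][120:280,280:440]
w=capture("wrist")["frame"][:,:,::-1][60:260,220:420]
cv2.imwrite("pics/l4.png",cv2.hconcat([cv2.resize(x,(266,400)if 0 else (266,266),interpolation=cv2.INTER_CUBIC) for x in (c,b,w)]))
E
```

```text
(no output)
```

View pics/l4.png

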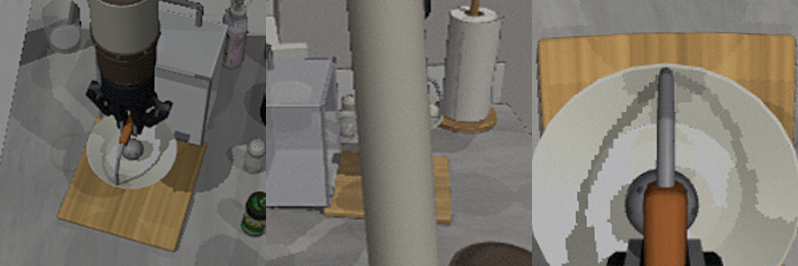

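The dish hangs level with the ball centred, and the cover is open. Now the quarter turn.

>>> {"fn": "send_rows", "kwargs": {"plan": "0 0 0 0 0 -0.008 -1;0 0 0 0 0 -0.016 -1;0 0 0 0 0 -0.024 -1;0 0 0 0 0 -0.03 -1;0 0 0 0 0 -0.03 -1;0 0 0 0 0 -0.03 -1;0 0 0 0 0 -0.03 -1;0 0 0 0 0 -0.03 -1;0 0 0 0 0 -0.03 -1;0 0 0 0 0 -0.03 -1;0 0 0 0 0 -0.03 -1;0 0 0 0 0 -0.03 -1;0 0 0 0 0 -0.03 -1;0 0 0 0 0 -0.03 -1;0 0 0 0 0 -0.03 -1;0 0 0 0 0 -0.03 -1;0 0 0 0 0 -0.03 -1;0 0 0 0 0 -0.03 -1;0 0 0 0 0 -0.03 -1;0 0 0 0 0 -0.03 -1"}}

```text
time: 17.65
eef_pos: [0.5431, -0.0079, 0.2282]
eef_rot: [0.0, 0.89, -0.457, -0.0]
wrist_force: [0.2, -0.9, -2.9]
width: 0.0134
grip_force: 39.1
```

>>> {"fn": "send_rows", "kwargs": {"plan": "0 0 0 0 0 -0.03 -1;0 0 0 0 0 -0.03 -1;0 0 0 0 0 -0.03 -1;0 0 0 0 0 -0.03 -1;0 0 0 0 0 -0.03 -1;0 0 0 0 0 -0.03 -1;0 0 0 0 0 -0.03 -1;0 0 0 0 0 -0.03 -1;0 0 0 0 0 -0.03 -1;0 0 0 0 0 -0.03 -1;0 0 0 0 0 -0.03 -1;0 0 0 0 0 -0.03 -1;0 0 0 0 0 -0.03 -1;0 0 0 0 0 -0.03 -1;0 0 0 0 0 -0.018 -1;0 0 0 0 0 -0.012 -1;0 0 0 0 0 -0.004 -1;0 0 0 0 0 0 -1;0 0 0 0 0 0 -1;0 0 0 0 0 0 -1"}}

```text
time: 19.65
eef_pos: [0.5432, -0.0079, 0.2283]
eef_rot: [-0.0, 0.993, -0.119, 0.0]
wrist_force: [0.4, -0.1, -3.5]
width: 0.0132
grip_force: 39.1
```

```bash
python3 - <<'E'
from rig import sense,capture
import cv2,numpy as np
s=sense();print(s["eef_rot"],np.abs(s["qvel"]).max())
q=s["eef_rot"];print("bar yaw off",np.arctan2(2*q[1]*q[2],2*q[1]**2-1)+.237)
c=capture("scene")["frame"][:,:,::-1][120:320,200:400];b=capture("side")["frame"][:,:,::-1][120:280,280:440]
w=capture("wrist")["frame"][:,:,::-1][60:260,220:420]
cv2.imwrite("pics/f5.png",cv2.hconcat([cv2.resize(x,(266,266),interpolation=cv2.INTER_CUBIC) for x in (c,b,w)]))
E
```

```text
[-4.70876402e-06  9.92904125e-01 -1.18917613e-01  1.56300685e-05] 0.002276241845843928
bar yaw off -0.0013993765819975967
```

View pics/f5.png

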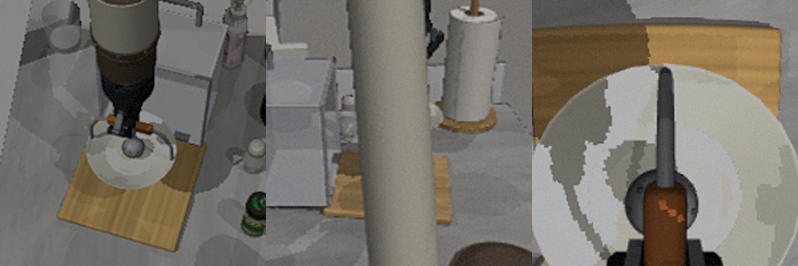

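The arch now runs along the hinge line. The ball is centred, the dish is level and still, and the cover is open, so I'm handing in.

```bash
python3 -c "
from rig import close_job
print(close_job())"
```

```text
the job is handed in; nothing more can be done
None
```

The job is handed in, but no verdict came back: my last check at 19.65 s showed the cover open on its stop and the dish held still about 12 cm above the board, its arch along the hinge line to within about 0.01 rad and the ball in the middle.

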